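Set up the drop-front bread board on its two slide-out supports

ROBOT

A 6-joint arm with a two-finger parallel gripper is mounted at the origin on the work surface. World frame = base frame: x ahead of the robot, y to its left, z up, the work surface at z = 0. Lengths are in m, angles in degrees, forces in N, time in s.
With the tool pointing down it reaches from about 0.35 to 0.925 m from the base axis. Payload 6.4 kg.
Tool frame: the origin (TCP) lies between the finger pads; the fingertips stand 17 mm ahead of it and the grasp point (between the pads) lies 2 mm behind it; z points along the fingers, y is the line along which they close (so a half turn about z gives the same grasp; the last joint's range is limited). The gripper opens to 85 mm and grips with 20 to 120 N. Pads are 22 mm wide; open, the fingers measure 114 mm over their backs; the gripper's body (76 mm by 85 mm) begins 54 mm behind the grasp point. The pads swing forward as they close: fully open they stand 13 mm farther back than shut.
Start: joints at [-75.636, 14.043, 89.255, -0, 76.702, -9.975], TCP at [0.268, -0.592, 0.248] pointing down, gripper open.
Joint ranges: [-179.41, 179.41], [-58.25, 129.5], [7.25, 145.43], [-54.29, 234.29], [11.92, 165.04], [-157.13, 157.13]. Speed limits (degrees/s): [147.25, 147.25, 180, 180, 180, 180].

INTERFACE

Orientations are given as [roll, pitch, yaw] about the fixed x, y, z axes, in that order (R = Rz(yaw) Ry(pitch) Rx(roll)).
In Python, from workcell import r, cams gives the robot as it stands.
- The arm moves only by the tool arm_command, never from a script. Its argument "targets" is a list of rows, each a list of 7 numbers: the shift along the world's x, y, z in cm, then the turn, a rotation vector about the world's x, y, z in rad, then the closure in counts, from 0 (fully open) to 255 (shut). In form: [[x, y, z, wx, wy, wz, grip], ...]. A call has exactly 5 rows; each row shifts and turns the commanded pose from where the row before left it; what a row does not reach is not made up. A row lasts 1/10 s, in which the tool goes at most 50 mm and 8.59 degrees, less where a joint would pass 70% of its speed; a pose out of reach is approached as far as the arm can. A call with a gripper value outside its range is refused whole. The fingers move at their own pace and stop on an object; the grip force is fixed at half the most. Time passes only in rows, so rows that do not move let the fingers close, or fill a call up. It gives the time, the measured TCP pose, the force, the opening and the grip force at its end, in the units of the state.
- r.get_state(): the state, without advancing time (a new reading comes with each control period).
- cams.snapshot(name): name is "scene" or "top" or "wrist"; returns a dict with "img" (480x640x3 uint8, red, green, blue), "mtx" (3x3 intrinsics, pixels), "k1" (the pictures are not rectified: a ray, as slopes to the right and down, at radius r is drawn at 1 + k1 r^2 times it, then the intrinsics apply), "R" (3x3) and "t" (3): a world point X has camera coordinates R X + t. Camera axes: x right, y down, z forward; pixel columns grow to the right and rows downward; lengths in m; the calibration is good to about 2 mm. A picture is of the moment at which its call begins. There is no depth.
- r.sign_off(): hands the job in; it is judged then, once.
The state is a dict: "time": time; "qpos": joint angles; "qd": joint speeds; "tau": joint torques, N m; "tcp_pos": TCP position; "tcp_rot": TCP orientation; "force": force on the tool from outside, world axes, zero at the start; "ft_torque": the same for the moment, N m; "width": finger opening in m; "grip_force": force on a finger pad.
Only numpy, scipy, OpenCV 4.12 (cv2) and the standard library are available. Lean on these libraries where they do the work, as an engineer would, in place of code of your own. Each camera call takes 0.05 s, during which the arm holds its last target. There are 200 camera calls.

TASK

Open the bread cupboard for breakfast: with the flap still shut, pull both slide-out supports under it fully out by their knobs, then lower the drop-front flap gently by its paddle handle until it lies level on them, and let go. Don't let the flap fall, keep the drawer between the supports shut and leave the jam jar, bread plate and spoon where they are.

Things in the scene. Friction and masses are not known exactly. Their poses are not given: they have to be found in the camera images.
- cabinet: bread cupboard of pale wood, 400 wide, 215 deep, 280 high, fixed. Origin: on the table below the middle of its base's front edge; base front at x = 0, base 125 high; +x points into the cupboard (away from the robot), +y to the robot's left. Above the base the front is a flap, leaning back 12 degrees when shut. At each outer end of the base a support bar, 22 wide, 42 high, its top at hinge height.
- left_knob (a point): centre of the round knob head (26 across, 19 long, axis along the cupboard's x, on a 13 stem) of the left support, 30 in front of the bar's front end, which is level with the base front when home; 104 above the table, 172 left of the cupboard's middle. The shut flap rises close above: a gripper pointing straight down can hit it; lean its body back from the cupboard 30 to 45 degrees.
- right_knob (a point): the same on the right support (172 to the right of the cupboard's middle)
- support_left (a joint): how far the left-hand support is pulled out along the cupboard's -x, m: 0 pushed home, 0.110 at the stop. Wood on wood: about 4 N of drag, stays where it is left.
- support_right (a joint): the same for the right-hand support
- flap_handle (a point): centre of the paddle handle on the flap's free edge: a tongue 34 wide (along the hinge), 16 thick, standing 60 out from the edge in the flap's plane, round-ended; this point is 30 from the edge, 190 from the hinge, 8 inside the flap's outer face. Shut, the handle points up (this point 312 above the table); flap down, it points to the robot (133 above the table).
- hinge_middle (a point): middle of the flap's hinge line, which runs along the cupboard's y, 125 above the table, at the base's front edge, in the flap's outer face (the face that comes to lie on the supports)
- flap (a joint): angle of the flap, rad: 0 shut (leaning back 12 degrees, held by its weight), grows as its top comes towards the robot, 1.780 level on the supports; unsupported it drops on to 2.3. Flap 400 wide, 160 from hinge to edge, 16 thick, about 0.55 kg; hinge almost free: past 0.21 it falls unless held.
- drawer (a joint): opening of the wide drawer between the supports (brass bow handle, 72 above the table, 28 out), m; 0 shut
- jam_jar: open clip-top jam jar of glass, 86 across, 97 high (175 with its raised glass lid), standing left of the cupboard; origin at its underside; leave alone
- bread_plate: white plate 170 across with three slices of bread, 52 high, right of the cupboard; origin at its underside; leave alone
- spoon: wooden spoon, 200 long, lying on the table in front and to the left of the cupboard; leave alone

How it is judged:
By the outcome, as a careful person would: the job done as asked, in the order asked, and still so for the second after the job is handed in, with the robot touching nothing.
It also fails if it takes over 61 s, if anything falls off the work surface, if the arm or the gripper's body presses on something with over 40 N, if the wrist force passes 120 N, or if a joint passes its speed limit or range.

## Working session

There is one attempt and no reset: what is moved stays moved. The work goes in short steps, Python scripts to look and compute and a tool call to move; the robot and the scene stay as the last step left them, time stands still between calls to the robot, and variables do not carry over. Pictures are saved under pics/ and viewed, at most 10 in all, crops included, and the job is handed in when it is done.

Besides the shell and the picture viewer there is one more tool, called after "Call:" as name(argument=value, ...) on one line, values as JSON. arm_command: Moves the arm, as the interface text tells. Its arguments: {"type":"object","properties":{"targets":{"type":"array"}},"required":["targets"]}

```bash
mkdir -p pics; ls; python3 - <<'E'
from workcell import r,cams
import cv2,numpy as np
for n in("scene","top"):
    s=cams.snapshot(n);cv2.imwrite(f"pics/{n}0.png",s["img"][:,:,::-1]);np.savez(f"pics/{n}0.npz",**s)
    print(n,s["mtx"].tolist(),s["k1"],(-s["R"].T@s["t"]).round(3),s["R"].round(3).tolist())
print(r.get_state())
E
```

```text
pics
scene [[541.6852073766013, 0.0, 327.51209195556567], [0.0, 541.6852073766013, 237.6539147492826], [0.0, 0.0, 1.0]] -0.16573028076472363 [ 0.035 -0.271  1.57 ] [[0.426, -0.905, -0.003], [-0.843, -0.396, -0.365], [0.329, 0.158, -0.931]]
top [[573.036636488141, 0.0, 314.59322483391657], [0.0, 573.036636488141, 247.6689614900087], [0.0, 0.0, 1.0]] -0.15952973749477772 [ 0.296 -0.034  1.623] [[-0.004, -1.0, -0.018], [-0.988, 0.007, -0.157], [0.157, 0.017, -0.987]]
{'time': 0.1, 'qpos': array([-7.56373394e+01,  1.40800859e+01,  8.93190803e+01,  1.10164350e-03,
        7.67052257e+01, -9.97565172e+00]), 'qd': array([ 0.0074112 , -0.06753498, -0.12849393,  0.08444202,  0.00017029,
        0.04704884]), 'tau': array([ 6.45104883e-04, -4.30667639e+01, -3.27130258e+01, -5.85484872e-05,
        2.79110871e-03,  5.67222685e-06]), 'tcp_pos': array([ 0.26776113, -0.59174652,  0.24728004]), 'tcp_rot': array([-1.79897372e+02, -1.91392237e-02,  2.43380409e+01]), 'force': array([-0.41219571, -1.60075105,  0.31099366]), 'ft_torque': array([-0.0115149 , -0.02883596,  0.02409326]), 'grip_force': 0.0, 'width': 0.08542878877748535}
```

View pics/scene0.png

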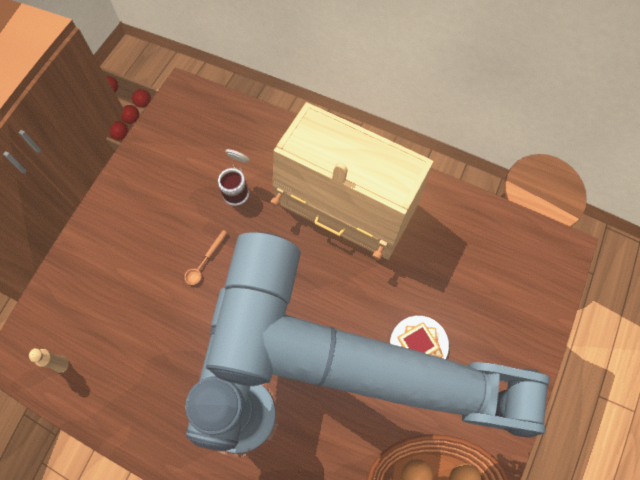

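View pics/top0.png

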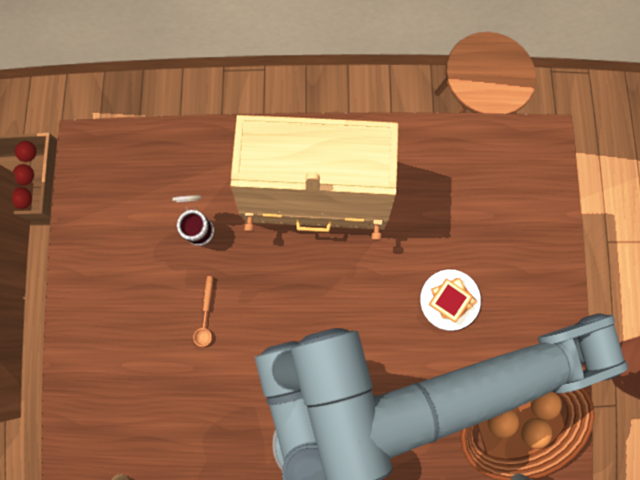

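The scene view shows the knobs at about (277,198) and (378,252) and the handle at (341,173). The top view shows the knobs at about (249,224) and (376,232) and the handle at (313,182). Next I'll triangulate them.

```bash
cat > h.py <<'E'
import numpy as np,cv2
def ray(s,u,v):
    K=np.array(s["mtx"]);k=float(s["k1"]);d=np.array([(u-K[0,2])/K[0,0],(v-K[1,2])/K[1,1]]);p=d.copy()
    for _ in range(20):p=d/(1+k*(p@p))
    R=np.array(s["R"]);return -R.T@s["t"],R.T@np.r_[p,1]
def plane(s,u,v,z):
    c,d=ray(s,u,v);return c+d*(z-c[2])/d[2]
def tri(*obs):
    A=0;b=0
    for s,u,v in obs:
        c,d=ray(s,u,v);d=d/np.linalg.norm(d);P=np.eye(3)-np.outer(d,d);A=A+P;b=b+P@c
    return np.linalg.solve(A,b)
def proj(s,X):
    c=np.array(s["R"])@X+s["t"];p=c[:2]/c[2];p=p*(1+float(s["k1"])*(p@p));K=np.array(s["mtx"]);return K[:2,:2]@p+K[:2,2]
E
python3 - <<'E'
from h import *
S={n:dict(np.load(f"pics/{n}0.npz")) for n in("scene","top")}
rois={"scene":[(262,180,300,218),(362,232,400,270),(328,158,354,190)],"top":[(236,208,262,238),(364,214,388,246),(300,168,326,192)]}
for n,rs in rois.items():
    hsv=cv2.cvtColor(S[n]["img"],cv2.COLOR_RGB2HSV)
    for (a,b,c,d) in rs:
        h=hsv[b:d,a:c].astype(int)
        m=((h[...,0]>6)&(h[...,0]<15)&(h[...,2]>150)&(h[...,1]>80)).astype(np.uint8)
        k,l,st,ce=cv2.connectedComponentsWithStats(m)
        print(n,[(st[i].tolist()[:5],(ce[i]+[a,b]).round(1).tolist()) for i in range(1,k) if st[i,4]>8])
tiles=[]
for n,(a,b,c,d) in(("scene",(260,100,440,275)),("top",(222,105,402,280))):
    tiles.append(cv2.resize(S[n]["img"][b:d,a:c,::-1],(400,389),interpolation=cv2.INTER_CUBIC))
cv2.imwrite("pics/crop.png",np.hstack(tiles))
E
```

```text
scene [([0, 0, 12, 14, 113], [267.9, 184.8]), ([8, 12, 12, 13, 74], [275.9, 198.3])]
scene [([11, 14, 11, 13, 85], [378.0, 251.9]), ([9, 36, 7, 2, 12], [373.8, 268.6])]
scene []
top [([0, 0, 5, 6, 17], [237.8, 210.9]), ([8, 8, 9, 15, 95], [248.3, 224.2])]
top [([7, 10, 10, 16, 107], [375.8, 232.8]), ([7, 30, 13, 2, 15], [376.4, 244.9])]
top []
```

View pics/crop.png

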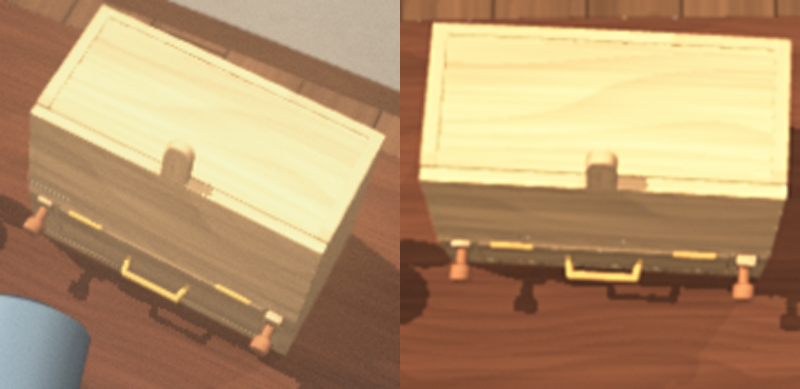

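```bash
python3 - <<'E'
from h import *
S={n:dict(np.load(f"pics/{n}0.npz")) for n in("scene","top")}
o={"L":((275.7,199.8),(248.6,226.5)),"R":((377.8,253.6),(376,235.5))}
P={}
for k,(a,b) in o.items():
    P[k]=tri((S["scene"],*a),(S["top"],*b))
    print(k,P[k].round(4),plane(S["scene"],*a,.104).round(4),plane(S["top"],*b,.104).round(4))
    o[k]=(plane(S["scene"],*a,.104)+plane(S["top"],*b,.104))/2
d=(o["L"]-o["R"])[:2];print(np.linalg.norm(d))
yd=d/np.linalg.norm(d);xd=np.array([yd[1],-yd[0]]);yaw=np.arctan2(xd[1],xd[0]);m=(o["L"]+o["R"])[:2]/2
org=m+.03*xd
print("yaw",np.degrees(yaw),"org",org)
h=np.r_[org+xd*(np.sin(np.radians(12))*.19+.008),.312]
print("handle",h,[proj(S[n],h).round(1) for n in S],"knobs",[ (np.r_[org+xd*-.03+yd*q,.104]).round(4) for q in(.172,-.172)])
hb=np.r_[org+xd*(.215),.28]
for q in(-.2,.2):print([proj(S[n],hb+np.r_[yd*q,0]).round(1) for n in S])
E
```

```text
L [0.5984 0.1723 0.0992] [0.5966 0.1708 0.104 ] [0.5975 0.1716 0.104 ]
R [ 0.571  -0.1732  0.099 ] [ 0.5693 -0.1737  0.104 ] [ 0.57   -0.1727  0.104 ]
0.3454799468906934
yaw -4.548175844281907 org [ 0.61325563 -0.00335621]
handle [ 0.66060927 -0.00712308  0.312     ] [array([339.8, 171.8]), array([312.8, 182.6])] knobs [array([0.597 , 0.1705, 0.104 ]), array([ 0.5697, -0.1724,  0.104 ])]
[array([433.4, 162.8]), array([398.7, 126.7])]
[array([307.3, 102.2]), array([238.3, 116.4])]
```

```bash
cat > g.py <<'E'
from h import *
from scipy.spatial.transform import Rotation as Ro
from workcell import r
YAW=-4.55;ORG=np.array([.6133,-.0034,0]);C=Ro.from_euler('z',YAW,degrees=True)
def W(p):return ORG+C.apply(p)
def loc(p):return C.inv().apply(np.array(p)-ORG)
def go(p,lean,cur=None):
    """p in cabinet frame; lean: body back from cupboard, deg. Returns total delta from cur (or the state)"""
    if cur is None:
        s=r.get_state();cur=(s["tcp_pos"],Ro.from_euler('xyz',s["tcp_rot"],degrees=True))
    R=C*Ro.from_euler('y',-lean,degrees=True)*Ro.from_euler('x',180,degrees=True)
    d=(W(p)-cur[0])*100;w=(R*cur[1].inv()).as_rotvec()
    print("cm",d.round(2),"rad",w.round(3),"world",W(p).round(3));return W(p),R
E
python3 - <<'E'
from g import *
S=dict(np.load("pics/top0.npz"))
print("jar",loc(plane(S,194,226,.097)),"plate",plane(S,450,300,.02))
c=go([-.085,-.172,.182],35)
c=go([-.03,-.172,.104],35,c)
c=go([-.14,-.172,.104],35,c)
E
```

```text
jar [-0.03745675  0.32516869  0.097     ] plate [ 0.39979915 -0.38538447  0.02      ]
cm [24.72 42.36 -6.53] rad [ 0.104 -0.608 -0.489] world [ 0.515 -0.168  0.182]
cm [ 5.48 -0.44 -7.8 ] rad [0. 0. 0.] world [ 0.57  -0.172  0.104]
cm [-10.97   0.87   0.  ] rad [0. 0. 0.] world [ 0.46  -0.164  0.104]
```

Call:
arm_command(targets=[[1.65,2.82,-0.1,0.007,-0.0405,-0.0326,0],[1.65,2.82,-0.1,0.007,-0.0405,-0.0326,0],[1.65,2.82,-0.1,0.007,-0.0405,-0.0326,0],[1.65,2.82,-0.1,0.007,-0.0405,-0.0326,0],[1.65,2.82,-0.1,0.007,-0.0405,-0.0326,0]])

```text
time: 0.6
tcp_pos: [0.3508, -0.4499, 0.2427]
tcp_rot: [178.0, -11.7, 15.1]
force: [-0.7, 0.5, -0.0]
width: 0.0855
grip_force: 0.0
```

Call:
arm_command(targets=[[1.65,2.82,-0.4,0.007,-0.0405,-0.0326,0],[1.65,2.82,-0.4,0.007,-0.0405,-0.0326,0],[1.65,2.82,-0.4,0.007,-0.0405,-0.0326,0],[1.65,2.82,-0.4,0.007,-0.0405,-0.0326,0],[1.65,2.82,-0.4,0.007,-0.0405,-0.0326,0]])

```text
time: 1.1
tcp_pos: [0.4332, -0.3089, 0.2228]
tcp_rot: [177.9, -23.4, 5.7]
force: [0.7, 0.5, -0.6]
width: 0.0854
grip_force: 0.0
```

Call:
arm_command(targets=[[1.65,2.82,-0.8,0.007,-0.0405,-0.0326,0],[1.65,2.82,-0.8,0.007,-0.0405,-0.0326,0],[1.65,2.82,-0.8,0.007,-0.0405,-0.0326,0],[1.65,2.82,-0.8,0.007,-0.0405,-0.0326,0],[1.65,2.82,-0.8,0.007,-0.0405,-0.0326,0]])

```text
time: 1.6
tcp_pos: [0.5156, -0.168, 0.1828]
tcp_rot: [180.0, -35.0, -4.7]
force: [0.7, 0.4, 0.3]
width: 0.0849
grip_force: 0.0
```

```bash
python3 - <<'E'
from g import *
from workcell import cams
s=cams.snapshot("wrist");cv2.imwrite("pics/w1.png",s["img"][:,:,::-1]);np.savez("pics/w1.npz",**s)
c=go([-.03,-.172,.104],35)
print(proj(s,W([-.03,-.172,.104])),r.get_state()["qpos"].round(1),r.get_state()["force"])
E
```

```text
cm [ 5.48 -0.91 -7.58] rad [-0.005 -0.002 -0.001] world [ 0.57  -0.172  0.104]
[328.05550562 247.77072041] [-38.  -12.1 128.2  31.1  38.1  36.2] [ 0.18783993  1.51945793 -2.30418113]
```

View pics/w1.png

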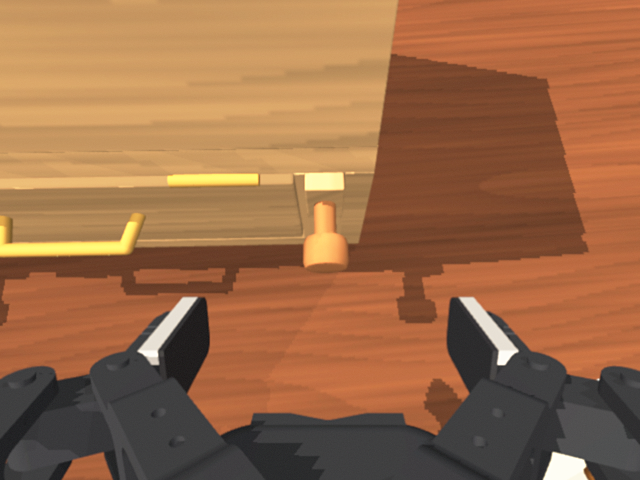

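The knob head is at (326,251) against a predicted (328,248), centred between the fingers. I'll go in and grip it.

Call:
arm_command(targets=[[1.1,-0.1,-1.54,0,0,0,0],[1.1,-0.1,-1.54,0,0,0,0],[1.1,-0.1,-1.54,0,0,0,0],[1.1,-0.1,-1.54,0,0,0,0],[1.1,-0.1,-1.54,0,0,0,0]])

```text
time: 2.15
tcp_pos: [0.5706, -0.174, 0.1053]
tcp_rot: [180.0, -34.9, -4.6]
force: [0.4, -0.1, -0.1]
width: 0.0853
grip_force: 0.0
```

Call:
arm_command(targets=[[0,0,0,0,0,0,0],[0,0,0,0,0,0,255],[0,0,0,0,0,0,255],[0,0,0,0,0,0,255],[0,0,0,0,0,0,255]])

```text
time: 2.65
tcp_pos: [0.5704, -0.1731, 0.1071]
tcp_rot: [-179.8, -35.0, -4.6]
force: [-2.0, 31.3, 21.9]
width: 0.0284
grip_force: 15.5
```

Call:
arm_command(targets=[[0,0,0,0,0,0,255],[0,0,0,0,0,0,255],[0,0,0,0,0,0,255],[0,0,0,0,0,0,255],[0,0,0,0,0,0,255]])

```text
time: 3.15
tcp_pos: [0.5708, -0.1713, 0.1075]
tcp_rot: [-179.6, -35.0, -4.6]
force: [-3.5, 13.5, 10.5]
width: 0.0239
grip_force: 58.1
```

Call:
arm_command(targets=[[-1,0.08,0,0,0,0,255],[-1.2,0.1,0,0,0,0,255],[-1.2,0.1,0,0,0,0,255],[-1.2,0.1,0,0,0,0,255],[-1.2,0.1,0,0,0,0,255]])

```text
time: 3.65
tcp_pos: [0.513, -0.1677, 0.1076]
tcp_rot: [-179.8, -35.1, -4.6]
force: [5.2, 7.0, 3.3]
width: 0.0239
grip_force: 60.2
```

```bash
python3 - <<'E'
from g import *
s=r.get_state();print(s["qpos"].round(1),loc(s["tcp_pos"]).round(4),s["force"],s["width"])
E
```

```text
[-38.7  -3.5 129.9  40.7  29.9  24.3] [-0.087  -0.1717  0.1076] [5.17221844 7.00726329 3.34981076] 0.02394721385972495
```

Call:
arm_command(targets=[[-1,0.08,0,0,0,0,255],[-1,0.08,0,0,0,0,255],[-1,0.08,0,0,0,0,255],[-0.8,0.06,0,0,0,0,255],[-0.8,0.06,0,0,0,0,255]])

```text
time: 4.15
tcp_pos: [0.468, -0.1651, 0.1083]
tcp_rot: [-179.8, -35.3, -4.8]
force: [47.1, 8.3, -17.9]
width: 0.0237
grip_force: 64.1
```

Call:
arm_command(targets=[[-0.3,0.02,0,0,0,0,255],[-0.3,0.02,0,0,0,0,255],[-0.2,0.02,0,0,0,0,255],[-0.2,0.02,0,0,0,0,255],[0,0,0,0,0,0,255]])

```text
time: 4.65
tcp_pos: [0.4593, -0.1643, 0.1091]
tcp_rot: [-179.9, -35.3, -4.6]
force: [37.3, 7.2, -13.0]
width: 0.0233
grip_force: 62.3
```

```bash
python3 - <<'E'
from g import *
s=r.get_state();print(s["qpos"].round(1),loc(s["tcp_pos"]).round(4),s["force"],s["width"])
E
```

```text
[-43.9 -12.1 137.2  41.9  33.4  19.5] [-0.1407 -0.1726  0.1091] [ 37.27359999   7.17992196 -13.04956553] 0.023292064732622096
```

Call:
arm_command(targets=[[0.2,0,0,0,0,0,0],[0,0,0,0,0,0,0],[0,0,0,0,0,0,0],[0,0,0,0,0,0,0],[0,0,0,0,0,0,0]])

```text
time: 5.15
tcp_pos: [0.4582, -0.1651, 0.1062]
tcp_rot: [180.0, -35.0, -4.6]
force: [-0.1, 0.1, -0.2]
width: 0.0853
grip_force: 0.0
```

Call:
arm_command(targets=[[0,0,1.5,0,0,0,0],[0,0,2,0,0,0,0],[0,0,2.5,0,0,0,0],[0,0,2.5,0,0,0,0],[0,0,1,0,0,0,0]])

```text
time: 5.65
tcp_pos: [0.4592, -0.1659, 0.2041]
tcp_rot: [179.7, -35.2, -4.5]
force: [0.5, -0.0, 0.2]
width: 0.0855
grip_force: 0.0
```

```bash
python3 - <<'E'
from g import *
from workcell import cams
s=cams.snapshot("wrist");cv2.imwrite("pics/w2.png",s["img"][:,:,::-1]);np.savez("pics/w2.npz",**s)
for x in(-.14,-.135,-.13):print(proj(s,W([x,-.172,.104])))
print(r.get_state()["width"]);c=go([-.085,.172,.182],35)
E
```

```text
[323.42369129 346.30300412]
[323.44867496 337.51983217]
[323.47325612 328.86408752]
0.0859952961462323
cm [ 8.28 34.09 -2.27] rad [0.004 0.003 0.001] world [0.542 0.175 0.182]
```

View pics/w2.png

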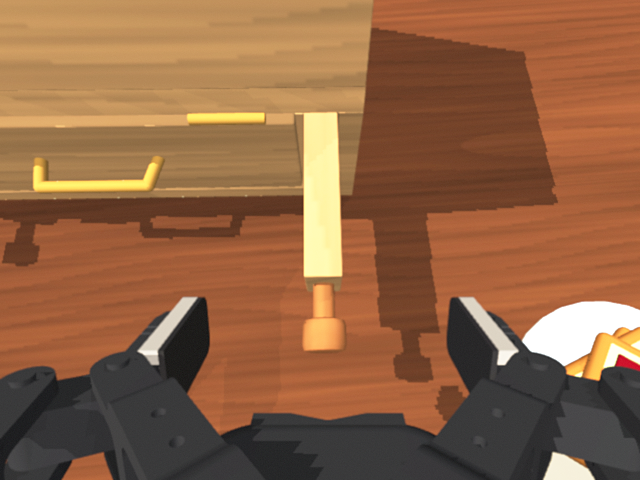

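```bash
python3 - <<'E'
from g import *
s=dict(np.load("pics/w2.npz"))
print("bar",loc(plane(s,323,277,.125)),loc(plane(s,321,113,.125)),"head",loc(plane(s,324,318,.117)),loc(plane(s,324,345,.117)))
s=dict(np.load("pics/w1.npz"))
print("before",loc(plane(s,324,189,.125)),loc(plane(s,325,173,.125)),loc(plane(s,326,234,.117)),loc(plane(s,327,262,.117)))
E
```

```text
bar [-0.10353183 -0.17178432  0.125     ] [ 0.00734223 -0.17010598  0.125     ] head [-0.12541745 -0.17236603  0.117     ] [-0.14022172 -0.17240233  0.117     ]
before [-0.00247771 -0.16978996  0.125     ] [ 0.00748203 -0.17034196  0.125     ] [-0.02613382 -0.17085635  0.117     ] [-0.04220309 -0.17138829  0.117     ]
```

The support appears to be about 0.101 out, roughly 1 cm short. The drawn-out bar runs from (321,113) to (323,277) and the knob head is at (324,332). I'll regrip slightly deeper and pull again.

Call:
arm_command(targets=[[0.2,0,-2,0,0,0,0],[0.2,0,-2,0,0,0,0],[0.2,0,-2.2,0,0,0,0],[0.1,0,-2.2,0,0,0,0],[0,0,-1.7,0,0,0,0]])

```text
time: 6.2
tcp_pos: [0.4642, -0.1641, 0.0973]
tcp_rot: [-179.9, -34.8, -4.7]
force: [-0.1, -0.9, -0.0]
width: 0.0855
grip_force: 0.0
```

Call:
arm_command(targets=[[0,0,0,0,0,0,255],[0,0,0,0,0,0,255],[0,0,0,0,0,0,255],[0,0,0,0,0,0,255],[0,0,0,0,0,0,255]])

```text
time: 6.7
tcp_pos: [0.466, -0.1647, 0.1016]
tcp_rot: [-180.0, -35.1, -4.5]
force: [-3.2, 4.1, 5.9]
width: 0.0241
grip_force: 58.4
```

Call:
arm_command(targets=[[0,0,0,0,0,0,255],[0,0,0,0,0,0,255],[0,0,0,0,0,0,255],[0,0,0,0,0,0,255],[-0.3,0.02,0,0,0,0,255]])

```text
time: 7.2
tcp_pos: [0.4647, -0.1647, 0.1022]
tcp_rot: [-179.9, -35.3, -4.8]
force: [45.7, 4.1, -27.8]
width: 0.0238
grip_force: 67.1
```

Call:
arm_command(targets=[[-0.1,0,0,0,0,0,255],[-0.1,0.01,0,0,0,0,255],[-0.1,0.01,0,0,0,0,255],[-0.1,0.01,0,0,0,0,255],[0,0,0,0,0,0,255]])

```text
time: 7.7
tcp_pos: [0.4611, -0.1644, 0.1031]
tcp_rot: [-179.9, -35.3, -4.6]
force: [20.9, 7.1, -3.6]
width: 0.0238
grip_force: 64.4
```

The pull met 46 N within 1–3 mm, so this is a hard stop. The bars started about 9 mm out, which puts the cupboard origin about 8 mm further in than I assumed. The right support is done, so on to the left.

Call:
arm_command(targets=[[0.2,0,0,0,0,0,0],[0,0,0,0,0,0,0],[0,0,0,0,0,0,0],[0,0,0,0,0,0,0],[0,0,2,0,0,0,0]])

```text
time: 8.2
tcp_pos: [0.4587, -0.1633, 0.1177]
tcp_rot: [-179.8, -34.7, -4.8]
force: [-0.6, -0.8, 0.2]
width: 0.0854
grip_force: 0.0
```

Call:
arm_command(targets=[[0,0,2.5,0,0,0,0],[0,0,2.5,0,0,0,0],[0,0,2.5,0,0,0,0],[0.8,3.4,0,0,0,0,0],[0.8,3.4,0,0,0,0,0]])

```text
time: 8.7
tcp_pos: [0.4768, -0.0972, 0.1968]
tcp_rot: [179.9, -35.1, -4.7]
force: [-0.3, -0.5, -0.4]
width: 0.0855
grip_force: 0.0
```

Call:
arm_command(targets=[[0.8,3.4,0,0,0,0,0],[0.8,3.4,0,0,0,0,0],[0.8,3.4,0,0,0,0,0],[0.8,3.4,0,0,0,0,0],[0.8,3.4,0,0,0,0,0]])

```text
time: 9.2
tcp_pos: [0.5164, 0.0748, 0.1954]
tcp_rot: [180.0, -35.0, -4.6]
force: [0.2, -1.6, 0.4]
width: 0.0849
grip_force: 0.0
```

Call:
arm_command(targets=[[0.8,3.4,0,0,0,0,0],[0.8,3.4,0,0,0,0,0],[0.8,3.4,0,0,0,0,0],[0,0,0,0,0,0,0],[0,0,0,0,0,0,0]])

```text
time: 9.7
tcp_pos: [0.54, 0.1758, 0.1948]
tcp_rot: [179.9, -34.9, -4.5]
force: [-0.7, -0.5, -0.4]
width: 0.0854
grip_force: 0.0
```

```bash
python3 - <<'E'
from g import *
from workcell import cams
s=cams.snapshot("wrist");np.savez("pics/w3.npz",**s)
cv2.imwrite("pics/w3.png",s["img"][:,:,::-1])
c=go([-.032,.172,.104],35)
print(proj(s,W([-.032,.172,.104])),r.get_state()["qpos"].round(1))
E
```

```text
cm [ 5.5  -0.45 -9.08] rad [ 0.001 -0.002  0.001] world [0.595 0.171 0.104]
[329.20920754 251.932325  ] [ 10.1  -7.8 122.7 -16.   32.  115.7]
```

View pics/w3.png

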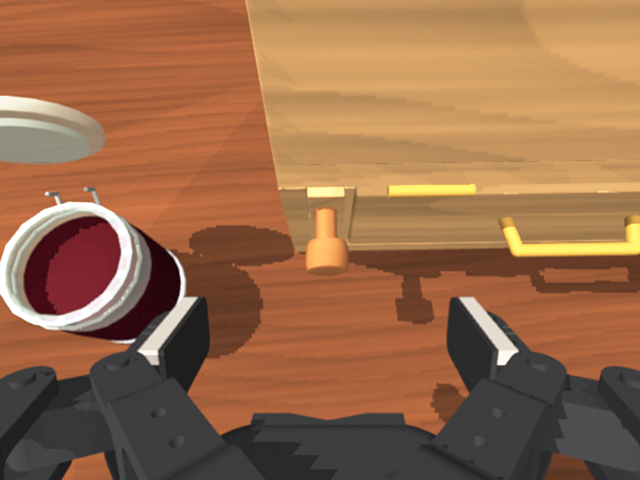

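The left knob is at (327,254), as predicted, and the jar is clear to the left. Next I go in, grip and pull.

Call:
arm_command(targets=[[1.1,-0.1,-1.8,0,0,0,0],[1.1,-0.1,-1.8,0,0,0,0],[1.1,-0.1,-1.8,0,0,0,0],[1.1,-0.1,-1.8,0,0,0,0],[1.1,-0.1,-1.8,0,0,0,0]])

```text
time: 10.25
tcp_pos: [0.5957, 0.1686, 0.1047]
tcp_rot: [179.9, -35.0, -4.7]
force: [0.7, 0.0, 0.7]
width: 0.0852
grip_force: 0.0
```

Call:
arm_command(targets=[[0,0,0,0,0,0,0],[0,0,0,0,0,0,255],[0,0,0,0,0,0,255],[0,0,0,0,0,0,255],[0,0,0,0,0,0,255]])

```text
time: 10.75
tcp_pos: [0.5956, 0.1706, 0.1064]
tcp_rot: [180.0, -35.1, -4.6]
force: [-3.0, 3.9, 2.8]
width: 0.028
grip_force: 4.0
```

Call:
arm_command(targets=[[0,0,0,0,0,0,255],[0,0,0,0,0,0,255],[0,0,0,0,0,0,255],[0,0,0,0,0,0,255],[-0.5,0.04,0,0,0,0,255]])

```text
time: 11.25
tcp_pos: [0.5915, 0.1721, 0.1068]
tcp_rot: [-179.9, -35.2, -4.6]
force: [4.7, 5.4, -1.5]
width: 0.0238
grip_force: 59.5
```

Call:
arm_command(targets=[[-1.2,0.1,0,0,0,0,255],[-1.2,0.1,0,0,0,0,255],[-1.2,0.1,0,0,0,0,255],[-1.2,0.1,0,0,0,0,255],[-1.2,0.1,0,0,0,0,255]])

```text
time: 11.75
tcp_pos: [0.5311, 0.176, 0.1068]
tcp_rot: [180.0, -35.2, -4.5]
force: [5.2, -2.4, -0.6]
width: 0.0241
grip_force: 60.5
```

Call:
arm_command(targets=[[-1,0.08,0,0,0,0,255],[-0.8,0.06,0,0,0,0,255],[-0.6,0.05,0,0,0,0,255],[-0.3,0.03,0,0,0,0,255],[-0.3,0.03,0,0,0,0,255]])

```text
time: 12.25
tcp_pos: [0.5013, 0.1779, 0.1068]
tcp_rot: [179.9, -35.1, -4.5]
force: [3.0, -6.1, 0.8]
width: 0.0241
grip_force: 60.7
```

Call:
arm_command(targets=[[-0.2,0.02,0,0,0,0,255],[-0.2,0.02,0,0,0,0,255],[-0.2,0.01,0,0,0,0,255],[-0.1,0.01,0,0,0,0,255],[0,0,0,0,0,0,255]])

```text
time: 12.75
tcp_pos: [0.4943, 0.1784, 0.1067]
tcp_rot: [179.9, -35.1, -4.5]
force: [0.5, -7.4, 3.9]
width: 0.0241
grip_force: 61.0
```

Call:
arm_command(targets=[[-0.15,0.01,0,0,0,0,255],[-0.15,0.01,0,0,0,0,255],[-0.15,0.01,0,0,0,0,255],[-0.1,0.01,0,0,0,0,255],[-0.1,0,0,0,0,0,255]])

```text
time: 13.25
tcp_pos: [0.4904, 0.1786, 0.1072]
tcp_rot: [-180.0, -35.4, -4.6]
force: [46.2, -7.9, -34.6]
width: 0.024
grip_force: 61.6
```

Call:
arm_command(targets=[[0.2,0,0,0,0,0,0],[0,0,0,0,0,0,0],[0,0,0,0,0,0,0],[0,0,0,0,0,0,0],[0,0,2,0,0,0,0]])

```text
time: 13.75
tcp_pos: [0.4865, 0.1791, 0.1225]
tcp_rot: [179.8, -34.6, -4.5]
force: [0.5, 0.6, 0.4]
width: 0.0854
grip_force: 0.0
```

Call:
arm_command(targets=[[0,0,2.5,0,0,0,0],[0,0,3,0,0,0,0],[0,0,3,0,0,0,0],[0,-1,3.5,0,0,0,0],[0,-1.5,3.5,0,0,0,0]])

```text
time: 14.25
tcp_pos: [0.4881, 0.1549, 0.2814]
tcp_rot: [180.0, -34.9, -4.4]
force: [-0.3, -0.9, 0.6]
width: 0.0854
grip_force: 0.0
```

Call:
arm_command(targets=[[0,-3,3,0,0,0,0],[0,-3,3,0,0,0,0],[0,-3,3,0,0,0,0],[0,-3,3,0,0,0,0],[0,-3,1,0,0,0,0]])

```text
time: 14.75
tcp_pos: [0.4891, 0.0035, 0.4149]
tcp_rot: [179.9, -35.4, -4.5]
force: [1.3, -0.3, 0.3]
width: 0.0855
grip_force: 0.0
```

```bash
sed -i 's/YAW=.*;ORG=np.array(.*);C=/YAW=-3.9;ORG=np.array([.6198,-.004,0]);C=/' g.py; python3 - <<'E'
from g import *
from workcell import cams
s=cams.snapshot("wrist");np.savez("pics/w4.npz",**s)
cv2.imwrite("pics/w4.png",s["img"][:,:,::-1])
print(proj(s,W([.047,0,.311])),proj(s,W([.054,0,.34])),r.get_state()["qpos"].round(1))
c=go([.047,0,.40],0);go([.047,0,.311],0,c)
E
```

```text
[323.0963616  101.14695785] [322.65764703  64.76944148] [-16.6 -34.6 119.    7.5  60.9  76.5]
cm [17.73 -0.7  -1.52] rad [0.051 0.615 0.014] world [ 0.667 -0.007  0.4  ]
cm [ 0.   0.  -8.9] rad [0. 0. 0.] world [ 0.667 -0.007  0.311]
```

View pics/w4.png

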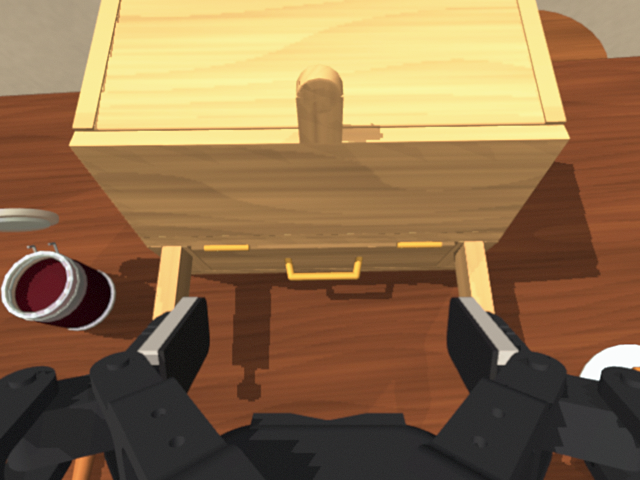

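The handle tongue is at about x 320, rows 66–137, with its centre near (320,103) against a predicted (323,101). I'll move above it and descend.

Call:
arm_command(targets=[[1.77,-0.05,0,0.005,0.061,0.001,0],[1.77,-0.05,0,0.005,0.061,0.001,0],[1.77,-0.05,0,0.005,0.061,0.001,0],[1.77,-0.05,0,0.005,0.061,0.001,0],[1.77,-0.05,0,0.005,0.061,0.001,0]])

```text
time: 15.3
tcp_pos: [0.5778, 0.0024, 0.4099]
tcp_rot: [-180.0, -17.3, -4.3]
force: [0.2, -0.5, -1.2]
width: 0.0853
grip_force: 0.0
```

Call:
arm_command(targets=[[1.77,-0.05,0,0.005,0.061,0.001,0],[1.77,-0.05,0,0.005,0.061,0.001,0],[1.77,-0.05,0,0.005,0.061,0.001,0],[1.77,-0.05,0,0.005,0.061,0.001,0],[1.77,-0.05,0,0.005,0.061,0.001,0]])

```text
time: 15.8
tcp_pos: [0.6664, 0.0, 0.4098]
tcp_rot: [-179.8, 0.3, -4.0]
force: [-0.6, 0.6, 0.3]
width: 0.0856
grip_force: 0.0
```

```bash
python3 - <<'E'
from g import *
from workcell import cams
s=cams.snapshot("wrist");np.savez("pics/w5.npz",**s)
cv2.imwrite("pics/w5.png",s["img"][:,:,::-1])
print(proj(s,W([.047,0,.311])),proj(s,W([.054,0,.34])),r.get_state()["qpos"].round(1))
go([.047,0.002,.311],0)
E
```

```text
[340.4922563  242.04437267] [342.16754892 245.36568036] [-9.8 12.3 74.9  0.2 93.2 84.3]
cm [-0.19 -0.46 -9.65] rad [-0.004 -0.007  0.003] world [ 0.667 -0.005  0.311]
```

View pics/w5.png

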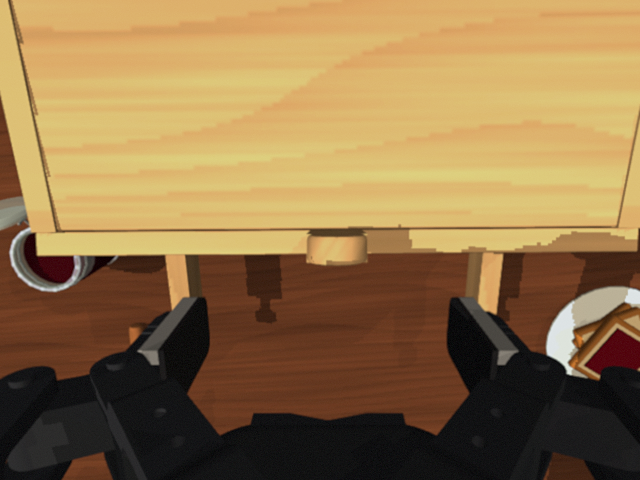

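The handle's end face is centred near (337,249), so I shift 3–4 mm and descend about 97 mm to grip.

Call:
arm_command(targets=[[-0.15,-0.2,-1,0,0,0,0],[-0.1,-0.2,-1.5,0,0,0,0],[0,0,-2,0,0,0,0],[0,0,-2,0,0,0,0],[0,0,-2,0,0,0,0]])

```text
time: 16.35
tcp_pos: [0.6618, -0.0044, 0.3237]
tcp_rot: [-179.8, 0.1, -4.1]
force: [-0.0, -0.2, 0.6]
width: 0.0854
grip_force: 0.0
```

Call:
arm_command(targets=[[0,0,-1.2,0,0,0,0],[0,0,0,0,0,0,255],[0,0,0,0,0,0,255],[0,0,0,0,0,0,255],[0,0,0,0,0,0,255]])

```text
time: 16.85
tcp_pos: [0.6639, -0.0045, 0.3152]
tcp_rot: [-179.8, -0.0, -4.0]
force: [1.2, 0.8, 2.0]
width: 0.0327
grip_force: 63.5
```

Call:
arm_command(targets=[[0,0,0,0,0,0,255],[0,0,0,0,0,0,255],[0,0,0,0,0,0,255],[0,0,0,0,0,0,255],[0,0,0,0,0,0,255]])

```text
time: 17.35
tcp_pos: [0.6639, -0.0045, 0.3152]
tcp_rot: [-179.8, -0.0, -4.0]
force: [-1.9, 0.5, 6.2]
width: 0.033
grip_force: 63.8
```

```bash
python3 - <<'E'
from g import *
s=r.get_state();p=loc(s["tcp_pos"]);print(p,s["force"],s["width"])
# arc about hinge: vector from hinge to grip (cabinet x,z)
v=np.array([p[0],p[2]-.125]);rho=np.hypot(*v);a0=np.arctan2(v[0],v[1]);print(rho,np.degrees(a0))
N=30;th=1.78*(1-np.cos(np.pi*np.arange(N+1)/N))/2
X=rho*np.sin(a0-th);Z=rho*np.cos(a0-th)
d=np.c_[np.diff(X),0*X[1:],np.diff(Z)]*100
print(C.apply(d).round(2).tolist());print(Z[-1]+.125,X[-1])
E
```

```text
[0.04400543 0.00249697 0.31517032] [-1.94702476  0.52168828  6.21161062] 0.03295561425523902
0.19519536290651496 13.028929834252981
[[-0.09, 0.01, 0.02], [-0.28, 0.02, 0.06], [-0.46, 0.03, 0.09], [-0.64, 0.04, 0.11], [-0.82, 0.06, 0.11], [-0.98, 0.07, 0.08], [-1.14, 0.08, 0.03], [-1.28, 0.09, -0.04], [-1.4, 0.1, -0.15], [-1.5, 0.1, -0.27], [-1.56, 0.11, -0.42], [-1.59, 0.11, -0.57], [-1.59, 0.11, -0.74], [-1.55, 0.11, -0.9], [-1.48, 0.1, -1.05], [-1.37, 0.09, -1.18], [-1.25, 0.08, -1.29], [-1.1, 0.07, -1.37], [-0.94, 0.06, -1.41], [-0.78, 0.05, -1.42], [-0.63, 0.04, -1.39], [-0.48, 0.03, -1.33], [-0.35, 0.02, -1.24], [-0.25, 0.02, -1.12], [-0.16, 0.01, -0.98], [-0.1, 0.01, -0.82], [-0.05, 0.0, -0.65], [-0.02, 0.0, -0.47], [-0.01, 0.0, -0.28], [-0.0, 0.0, -0.1]]
0.1285511983440532 -0.1951630566744825
```

Call:
arm_command(targets=[[-0.1,0.01,0.02,0,-0.005,0,255],[-0.28,0.02,0.06,0,-0.005,0,255],[-0.46,0.03,0.09,0,-0.005,0,255],[-0.6,0.04,0.11,0,-0.005,0,255],[-0.6,0.04,0.09,0,-0.005,0,255]])

```text
time: 17.85
tcp_pos: [0.6443, -0.0033, 0.3189]
tcp_rot: [-179.7, -1.7, -4.0]
force: [5.8, 1.2, 4.2]
width: 0.0335
grip_force: 63.8
```

Call:
arm_command(targets=[[-0.7,0.05,0.07,0,-0.005,0,255],[-0.7,0.05,0.05,0,-0.005,0,255],[-0.7,0.05,0.02,0,-0.005,0,255],[-0.7,0.05,0,0,-0.005,0,255],[-0.7,0.05,-0.03,0,-0.005,0,255]])

```text
time: 18.35
tcp_pos: [0.6091, -0.0011, 0.3205]
tcp_rot: [-179.7, -3.1, -4.1]
force: [2.6, 0.1, 7.0]
width: 0.0329
grip_force: 64.6
```

```bash
cat > a.py <<'E'
from g import *
s=r.get_state();p=loc(s["tcp_pos"]);v=np.array([p[0],p[2]-.125]);rho=np.hypot(*v);a=np.arctan2(v[0],v[1])
print(p.round(4),"rho",rho.round(4),"theta",round(.227-a,3),s["force"].round(1),s["ft_torque"].round(2),s["width"],s["tcp_rot"].round(1),s["qpos"].round(0))
N=25;A=np.linspace(a,.227-1.79,N+1)
d=C.apply(np.c_[np.diff(.194*np.sin(A)),0*A[1:],np.diff(.194*np.cos(A))]*100)
print(d.round(2).tolist())
E
python3 a.py
```

```text
[-0.0109  0.0022  0.3205] rho 0.1958 theta 0.283 [2.6 0.1 7. ] [-0.3  -1.    0.31] 0.032943785148058326 [-179.7   -3.1   -4.1] [-11.   4.  93.   1.  80.  83.]
[[-1.16, 0.08, -0.1], [-1.15, 0.08, -0.17], [-1.14, 0.08, -0.24], [-1.13, 0.08, -0.31], [-1.1, 0.08, -0.38], [-1.08, 0.07, -0.44], [-1.05, 0.07, -0.51], [-1.02, 0.07, -0.57], [-0.98, 0.07, -0.63], [-0.94, 0.06, -0.69], [-0.9, 0.06, -0.74], [-0.85, 0.06, -0.8], [-0.81, 0.05, -0.85], [-0.75, 0.05, -0.89], [-0.7, 0.05, -0.94], [-0.64, 0.04, -0.98], [-0.58, 0.04, -1.01], [-0.52, 0.04, -1.05], [-0.45, 0.03, -1.08], [-0.39, 0.03, -1.1], [-0.32, 0.02, -1.12], [-0.25, 0.02, -1.14], [-0.18, 0.01, -1.15], [-0.11, 0.01, -1.16], [-0.04, 0.0, -1.17]]
```

Forces are low and the flap is following. I'll keep going along the arc.

Call:
arm_command(targets=[[-0.8,0.06,-0.07,0,-0.01,0,255],[-1.0,0.08,-0.12,0,-0.01,0,255],[-1.1,0.08,-0.18,0,-0.01,0,255],[-1.1,0.08,-0.25,0,-0.01,0,255],[-1.1,0.08,-0.3,0,-0.01,0,255]])

```text
time: 18.85
tcp_pos: [0.5577, 0.0021, 0.3115]
tcp_rot: [-179.6, -6.0, -4.1]
force: [-0.1, -1.9, 7.7]
width: 0.0331
grip_force: 66.0
```

Call:
arm_command(targets=[[-1.1,0.08,-0.35,0,-0.01,0,255],[-1.1,0.08,-0.4,0,-0.01,0,255],[-1.05,0.07,-0.48,0,-0.01,0,255],[-1.05,0.07,-0.54,0,-0.01,0,255],[-1.0,0.07,-0.6,0,-0.01,0,255]])

```text
time: 19.35
tcp_pos: [0.5036, 0.0055, 0.2853]
tcp_rot: [-179.4, -8.6, -4.1]
force: [1.2, -3.5, 0.4]
width: 0.0328
grip_force: 66.7
```

```bash
python3 a.py
```

```text
[-0.1166  0.0016  0.2853] rho 0.1982 theta 0.856 [ 1.2 -3.5  0.4] [-0.97 -0.73 -0.04] 0.032791853647604195 [-179.4   -8.6   -4.1] [-13. -13. 113.   2.  72.  80.]
[[-0.58, 0.04, -0.44], [-0.56, 0.04, -0.46], [-0.54, 0.04, -0.48], [-0.52, 0.04, -0.5], [-0.51, 0.03, -0.52], [-0.49, 0.03, -0.54], [-0.47, 0.03, -0.55], [-0.44, 0.03, -0.57], [-0.42, 0.03, -0.59], [-0.4, 0.03, -0.6], [-0.38, 0.03, -0.62], [-0.35, 0.02, -0.63], [-0.33, 0.02, -0.64], [-0.31, 0.02, -0.66], [-0.28, 0.02, -0.67], [-0.26, 0.02, -0.68], [-0.23, 0.02, -0.69], [-0.21, 0.01, -0.7], [-0.18, 0.01, -0.7], [-0.15, 0.01, -0.71], [-0.13, 0.01, -0.71], [-0.1, 0.01, -0.72], [-0.07, 0.0, -0.72], [-0.05, 0.0, -0.72], [-0.02, 0.0, -0.72]]
```

Call:
arm_command(targets=[[-0.9,0.06,-0.72,0,-0.01,0,255],[-0.9,0.06,-0.78,0,-0.01,0,255],[-0.84,0.06,-0.83,0,-0.01,0,255],[-0.8,0.05,-0.88,0,-0.01,0,255],[-0.75,0.05,-0.92,0,-0.01,0,255]])

```text
time: 19.85
tcp_pos: [0.4608, 0.0082, 0.2444]
tcp_rot: [-179.2, -11.2, -4.1]
force: [-11.1, -4.7, 10.6]
width: 0.0331
grip_force: 71.1
```

Call:
arm_command(targets=[[-0.7,0.05,-0.96,0,-0.01,0,255],[-0.62,0.04,-1.0,0,-0.01,0,255],[-0.56,0.04,-1.03,0,-0.01,0,255],[-0.48,0.03,-1.05,0,-0.01,0,255],[-0.42,0.03,-1.08,0,-0.01,0,255]])

```text
time: 20.35
tcp_pos: [0.4319, 0.0101, 0.1912]
tcp_rot: [-179.1, -13.9, -4.1]
force: [-10.3, -8.6, 3.8]
width: 0.0329
grip_force: 74.8
```

```bash
python3 a.py
```

```text
[-0.1884  0.0013  0.1912] rho 0.1997 theta 1.46 [-10.3  -8.6   3.8] [-1.37  0.82 -0.16] 0.032926174938957 [-179.1  -13.9   -4.1] [-16. -23. 131.   4.  59.  76.]
[[-0.08, 0.01, -0.24], [-0.08, 0.01, -0.24], [-0.08, 0.01, -0.24], [-0.07, 0.01, -0.25], [-0.07, 0.0, -0.25], [-0.07, 0.0, -0.25], [-0.06, 0.0, -0.25], [-0.06, 0.0, -0.25], [-0.06, 0.0, -0.25], [-0.05, 0.0, -0.25], [-0.05, 0.0, -0.25], [-0.05, 0.0, -0.25], [-0.04, 0.0, -0.25], [-0.04, 0.0, -0.25], [-0.04, 0.0, -0.25], [-0.03, 0.0, -0.25], [-0.03, 0.0, -0.25], [-0.03, 0.0, -0.25], [-0.02, 0.0, -0.25], [-0.02, 0.0, -0.26], [-0.02, 0.0, -0.26], [-0.01, 0.0, -0.26], [-0.01, 0.0, -0.26], [-0.01, 0.0, -0.26], [-0.0, 0.0, -0.26]]
```

Call:
arm_command(targets=[[-0.4,0.03,-0.9,0,-0.005,0,255],[-0.35,0.02,-0.9,0,-0.005,0,255],[-0.3,0.02,-0.8,0,0,0,255],[-0.25,0.02,-0.8,0,0,0,255],[-0.2,0.02,-0.6,0,0,0,255]])

```text
time: 20.85
tcp_pos: [0.421, 0.0107, 0.1535]
tcp_rot: [-179.0, -15.2, -4.2]
force: [9.4, -6.6, -2.0]
width: 0.0331
grip_force: 73.6
```

Call:
arm_command(targets=[[-0.1,0.01,-0.5,0,0,0,255],[-0.1,0,-0.4,0,0,0,255],[-0.05,0,-0.3,0,0,0,255],[0,0,-0.2,0,0,0,255],[0,0,0,0,0,0,255]])

```text
time: 21.35
tcp_pos: [0.4186, 0.0109, 0.1398]
tcp_rot: [-179.0, -15.1, -4.2]
force: [7.7, -7.6, -1.7]
width: 0.0328
grip_force: 73.2
```

```bash
python3 a.py|head -1
```

```text
[-0.2017  0.0012  0.1398] rho 0.2023 theta 1.724 [ 7.7 -7.6 -1.7] [-1.19 -1.38 -0.19] 0.0328366624059166 [-179.   -15.1   -4.2] [-17. -21. 136.   5.  51.  75.]
```

Next I lower slowly until the supports take the load.

Call:
arm_command(targets=[[0,0,-0.2,0,0,0,255],[0,0,-0.2,0,0,0,255],[0,0,-0.2,0,0,0,255],[0,0,0,0,0,0,255],[0,0,0,0,0,0,255]])

```text
time: 21.85
tcp_pos: [0.4179, 0.0109, 0.1334]
tcp_rot: [-179.0, -15.0, -4.2]
force: [3.9, -6.7, -1.5]
width: 0.033
grip_force: 73.4
```

Call:
arm_command(targets=[[0,0,-0.15,0,0,0,255],[0,0,-0.15,0,0,0,255],[0,0,0,0,0,0,255],[0,0,0,0,0,0,255],[0,0,0,0,0,0,255]])

```text
time: 22.35
tcp_pos: [0.4176, 0.011, 0.1302]
tcp_rot: [-179.0, -15.0, -4.1]
force: [3.4, -7.6, -1.1]
width: 0.0329
grip_force: 73.4
```

Call:
arm_command(targets=[[0,0,-0.15,0,0,0,255],[0,0,-0.15,0,0,0,255],[0,0,0,0,0,0,255],[0,0,0,0,0,0,255],[0,0,0,0,0,0,255]])

```text
time: 22.85
tcp_pos: [0.4175, 0.011, 0.1272]
tcp_rot: [-179.0, -14.9, -4.1]
force: [2.3, -7.7, -0.9]
width: 0.0332
grip_force: 73.5
```

```bash
python3 - <<'E'
from workcell import cams
import cv2,numpy as np
for n in("scene","wrist"):
    s=cams.snapshot(n);np.savez(f"pics/{n}6.npz",**s);cv2.imwrite(f"pics/{n}6.png",s["img"][:,:,::-1])
E
```

```text
(no output)
```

View pics/wrist6.png

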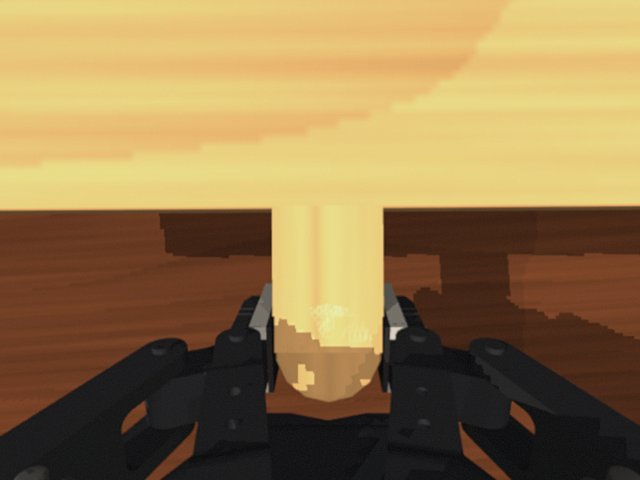

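The gripper holds the handle near its tip, and the flap is almost level with no contact load yet. I'll keep lowering.

Call:
arm_command(targets=[[0,0,-0.15,0,0,0,255],[0,0,-0.15,0,0,0,255],[0,0,0,0,0,0,255],[0,0,0,0,0,0,255],[0,0,0,0,0,0,255]])

```text
time: 23.45
tcp_pos: [0.4173, 0.011, 0.124]
tcp_rot: [-179.0, -14.9, -4.1]
force: [0.7, -8.8, 0.2]
width: 0.0333
grip_force: 73.7
```

Call:
arm_command(targets=[[0,0,-0.15,0,0,0,255],[0,0,-0.15,0,0,0,255],[0,0,0,0,0,0,255],[0,0,0,0,0,0,255],[0,0,0,0,0,0,255]])

```text
time: 23.95
tcp_pos: [0.4174, 0.011, 0.1232]
tcp_rot: [-179.0, -14.8, -4.1]
force: [-19.8, -7.1, 27.4]
width: 0.0333
grip_force: 77.4
```

The supports now carry the flap, with 27 N of contact. I ease off, open and retreat upward.

Call:
arm_command(targets=[[0,0,0.15,0,0,0,255],[0,0,0,0,0,0,200],[0,0,0,0,0,0,100],[0,0,0,0,0,0,0],[0,0,0,0,0,0,0]])

```text
time: 24.45
tcp_pos: [0.4158, 0.013, 0.1213]
tcp_rot: [-178.7, -14.6, -4.2]
force: [-0.6, -0.2, 0.1]
width: 0.0749
grip_force: 0.0
```

Call:
arm_command(targets=[[0,0,0,0,0,0,0],[0,0,0,0,0,0,0],[0,0,1,0,0,0,0],[0,0,2,0,0,0,0],[0,0,2,0,0,0,0]])

```text
time: 24.95
tcp_pos: [0.4166, 0.0127, 0.1731]
tcp_rot: [-178.7, -14.7, -4.2]
force: [0.4, -0.5, 0.4]
width: 0.0855
grip_force: 0.0
```

Call:
arm_command(targets=[[0,0,3,0,0,0,0],[0,0,3,0,0,0,0],[0,0,3,0,0,0,0],[0,0,3,0,0,0,0],[0,0,1,0,0,0,0]])

```text
time: 25.45
tcp_pos: [0.418, 0.0124, 0.3067]
tcp_rot: [-178.8, -15.1, -4.2]
force: [0.2, 0.6, 0.2]
width: 0.0852
grip_force: 0.0
```

```bash
python3 - <<'E'
from workcell import cams,r
import cv2,numpy as np
o=[]
for n in("scene","wrist"):
    s=cams.snapshot(n);o.append(cv2.resize(s["img"][:,:,::-1],(400,300)) if n=="wrist" else cv2.resize(s["img"][80:320,150:470,::-1],(400,300)))
cv2.imwrite("pics/end.png",np.hstack(o));s=r.get_state();print(s["tcp_pos"],s["force"],s["width"])
E
```

```text
[0.4173873  0.01251579 0.30401482] [0.16489853 0.40713561 0.3900585 ] 0.08538190240970436
```

View pics/end.png

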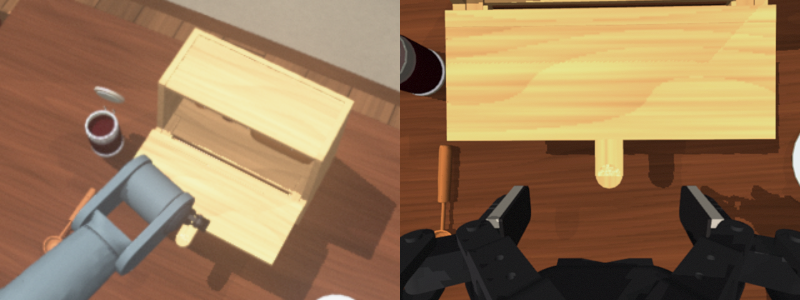

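The flap lies level, the gripper is clear, and the jar, plate and spoon are undisturbed, so I'm handing in.

```bash
python3 -c "
from workcell import r
print(r.sign_off())"
```

```text
the job is handed in; nothing more can be done
None
```

I pulled both supports out to their stops, lowered the flap by its handle until it lay level on them, let go with the gripper clear, and handed the job in at about 25 s; no verdict came back, and the drawer is out of view under the flap in the final pictures.

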